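# Shut and latch the toy bay's gate

### The job

Swing the little iron gate shut against its stop so that it closes off the bay, then press the latch's capped pin straight down until it snaps over and stays down, and let go. Feel your way: never push on the gate or the latch with more than 20 N, and do not shift the toy truck, the wheel hubs or the jar.

Things in the scene. Friction and masses are not known exactly. Their poses are not given: they have to be found in the camera images.
- bay: Fixed bay: three beech walls 45 mm high, 150 mm deep (x), 250 mm wide (y), with gate and latch. Origin on the bench amid the bay; +x points to its back wall, -x out of the open front that the gate closes, +y to the hinge side. Hinge axis at (-80, 100) mm, latch pin axis at (-80, -108) mm, shut gate along x = -80 mm. It faces the robot within 0.25 rad.
- gate_hinge (a point): Point on the gate's upright hinge axis, 30 mm above the bench. The hinge post is 14 mm thick and 74 mm high.
- gate_leaf (a point): Mid-thickness of the iron gate's leaf, 120 mm from the hinge axis, 32 mm above the bench. The leaf is 8 mm thick, 8 to 56 mm above the bench, 12 to 182 mm from the axis; a small eye reaches on to 219 mm, under the latch head when shut. The point's +x is square to the leaf, the way to push it shut; -y points from hinge to free end.
- gate (a joint): Angle of the gate in rad: 0 shut against its rigid stop, growing as it swings out towards the robot (0.4 to 0.9 at the start). It stays where it is left; about 0.5 N at the leaf point moves it.
- latch_head (a point): Top centre of the fixed iron latch head, on the pin's upright axis, 72 mm above the bench. The head is 36 mm wide (y) and reaches from 18 mm in front of here to 42 mm behind. Above it stands the pin's round flat steel cap, 24 mm across, 7 mm thick, screwed on at a height that differs each time and is not reported: its top is 19 to 36 mm above this point while the pin is up.
- pin (a joint): Travel of the latch pin in m: 0 up (start), growing as it is pressed straight down; rigid stop at 0.009. It resists with 1 to 3 N at first, 8 to 11 N at the peak near 0.003, nothing at about 0.007, beyond which it snaps by itself to the stop and stays. Let go sooner, it springs back up. At the stop the force rises steeply.
- truck: Dented red tin fire truck inside the bay, 112 x 48 x 56 mm, along the back wall. Leave alone. Origin: centre of its underside.
- hub_a: Zinc wheel hub inside the bay, 34 mm across, 13 mm high, lying flat. Leave alone. Origin: centre of its underside.
- hub_b: A second, like zinc wheel hub inside the bay. Leave alone. Origin: centre of its underside.
- jar: Glass jar with a brass cap, 48 mm across, 70 mm high, on the bench outside the bay, on the latch side. Leave alone. Origin: centre of its underside.

How it is judged:
By the outcome, as a careful person would: the job done as asked, in the order asked, and still so for the second after the job is handed in, with the robot touching nothing.
It also fails if it takes over 51 s, if anything falls off the work surface, if the arm or the gripper's body presses on something with over 40 N, if the wrist force passes 120 N, or if a joint passes its speed limit or range.

### The arm

A 7-joint arm with a two-finger parallel gripper is mounted at the origin on the work surface. World frame = base frame: x ahead of the robot, y to its left, z up, the work surface at z = 0. Lengths are in mm, angles in rad, forces in N, time in s.
With the tool pointing down it reaches from about 400 to 850 mm from the base axis. Payload 4.5 kg.
Tool frame: the origin (TCP) lies at the very end of the fingers, on their centre line; the grasp point (between the pads) lies 19 mm behind it (grip_point_offset is the z of the grasp point in the tool frame, in mm); z points along the fingers, y is the direction in which the jaws open and shut (so a half turn about z gives the same grasp; the last joint's range is limited). The gripper opens to 85 mm and grips with 20 to 120 N. Pads are 22 mm wide; open, the fingers measure 114 mm over their backs; the gripper's body (76 mm by 85 mm) begins 54 mm behind the grasp point. The pads swing forward as they close: fully open they stand 13 mm farther back than shut.
Start: joints at [-1.162, 0.689, -0.195, 1.565, 0.157, 0.902, -0.215], TCP at [228.787, 581.645, 231.317] pointing down, gripper open.
Joint ranges: [-3.01, 3.01], [-0.46, 2.08], [-1.47, 1.51], [0.13, 2.56], [-1, 4.14], [0.04, 2.09], [-2.66, 2.66]. Speed limits (rad/s): [2.57, 2.57, 3.14, 3.14, 3.14, 3.14, 3.14].

### API

Orientations are given as a 3x3 rotation matrix whose columns are the frame's x, y, z axes.
In Python, from workcell import * gives the robot as it stands.
- The arm moves only by the tool jog_arm, never from a script. Its argument "motion" is a list of rows, each a list of 5 numbers: the finger opening in m, from 0 to 0.0854, then the shift along the tool's x, y, z in m, then the turn about the tool's z in rad. In form: [[fingers, dx, dy, dz, spin], ...]. A call has 1 to 20 rows; each row is the pose to reach, as a shift and turn from the pose measured when the call began, along the tool's axes at that moment; what a row does not reach only later rows make up. A row lasts 1/12 s, in which the tool goes at most 41.7 mm and 7.16 degrees, less where a joint would pass 70% of its speed; a pose out of reach is approached as far as the arm can. A call with a gripper value outside its range is refused whole. The fingers move at their own pace and stop on an object; "squeeze" is the grip in N (left out, the last holds). Time passes only in rows, so rows that repeat a pose let the fingers close. It gives the time, the measured TCP pose, the force and the opening at its end, in the units of the state.
- get_obs(): the state, without advancing time (a new reading comes with each control period).
- camera(name): name is "scene" or "top" or "wrist"; returns (picture, depth): 400x640x3 uint8, red, green, blue; 400x640 float32, mm along the optical axis (not along the pixel's ray), 0 where there is no reading.
- camera_info(name): a dict with "fx", "fy", "cx", "cy" (pixels), "D" ([k1, k2, p1, p2, k3] as OpenCV has them; the pictures are not rectified), "world_from_camera" (4x4, takes a point from camera to world coordinates). Camera axes: x right, y down, z forward; pixel columns grow to the right and rows downward; lengths in mm; the calibration is good to about 2 mm. A picture is of the moment at which its call begins: read the wrist's pose just before it. camera_info takes no time and is no camera call; for the wrist camera it gives the pose at the moment of the call.
- finish_job(): hands the job in, once; it reports no verdict.
The state is a dict: "time_s": time; "joint_pos": joint angles; "joint_vel": joint speeds; "joint_torque": joint torques, N m; "position": TCP position; "orientation": TCP orientation; "ft_force": force on the tool from outside, world axes, zero at the start; "ft_torque": the same for the moment, N m; "gripper_width": finger opening in mm.
Only numpy, scipy, OpenCV 4.12 (cv2) and the standard library are available. Lean on these libraries where they do the work, as an engineer would, in place of code of your own. Each camera call takes 0.05 s, during which the arm holds its last target. There are 200 camera calls.

## Working session

There is one attempt and no reset: what is moved stays moved. The work goes in short steps, Python scripts to look and compute and a tool call to move; the robot and the scene stay as the last step left them, time stands still between calls to the robot, and variables do not carry over. Pictures are saved under pics/ and viewed, about 8 in all and at most 12, crops included, and the job is handed in when it is done.

Besides the shell and the picture viewer there is one more tool, called after "Request:" as a command line: name --pt "numbers of a row" for each row, then --argument value for the rest. jog_arm: Moves the arm, as the interface text tells. Its arguments: {"type":"object","properties":{"motion":{"type":"array","items":{"type":"array","items":{"type":"number"}}},"squeeze":{"type":"number"}},"required":["motion"]}

```bash
mkdir -p pics; ls; cat > h.py <<'E'
from workcell import *
import numpy as np, cv2
def cloud(name):
    ci=camera_info(name); im,d=camera(name)
    K=np.array([[ci['fx'],0,ci['cx']],[0,ci['fy'],ci['cy']],[0,0,1]]);D=np.array(ci['D'],float)
    v,u=np.mgrid[0:400,0:640]
    n=cv2.undistortPoints(np.stack([u,v],-1).reshape(-1,1,2).astype(float),K,D).reshape(400,640,2)
    T=np.array(ci['world_from_camera'])
    P=np.dstack([n*d[...,None],d])@T[:3,:3].T+T[:3,3]
    P[d==0]=np.nan
    return im,d,P
E
python3 - <<'E'
from h import *
o=get_obs();print(o)
for n in('scene','top'):
    im,d,P=cloud(n);cv2.imwrite(f'pics/{n}1.png',im[...,::-1]);np.savez(f'{n}1.npz',im=im,P=P)
    print(n,camera_info(n)['world_from_camera'])
E
```

```text
pics
{'time_s': 0.0, 'joint_pos': array([-1.1621967 ,  0.68997476, -0.19450775,  1.56638049,  0.15729641,
        0.90248914, -0.21512714]), 'joint_vel': array([-4.19180812e-04, -2.99499549e-04, -5.89381600e-05,  2.27575427e-03,
        9.57597249e-04,  2.94680728e-04,  2.86438220e-03]), 'joint_torque': array([ 3.89219131e-04, -5.39588177e+01, -1.26637358e+00, -1.58546662e+01,
        9.09520313e-03,  9.41966311e-03, -1.30226914e-05]), 'position': array([228.61093933, 580.97526092, 230.47992731]), 'orientation': array([[-9.30601058e-01,  3.66034653e-01, -5.51119138e-04],
       [ 3.66035042e-01,  9.30599371e-01, -1.77715054e-03],
       [-1.37627557e-04, -1.85554709e-03, -9.99998269e-01]]), 'ft_force': array([-0.2383645 ,  0.22897828,  0.30313851]), 'ft_torque': array([ 0.00925436, -0.00646312,  0.02801528]), 'gripper_width': 85.12825842865672}
scene [[-4.01713817e-01  5.36701371e-01 -7.42009197e-01  1.24421493e+03]
 [ 9.15762605e-01  2.37381852e-01 -3.24081328e-01  2.16472429e+02]
 [ 2.20462433e-03 -8.09692222e-01 -5.86850615e-01  5.53487678e+02]
 [ 0.00000000e+00  0.00000000e+00  0.00000000e+00  1.00000000e+00]]
top [[ 2.26627283e-02 -9.94309093e-01  1.04095282e-01  6.05799262e+02]
 [-9.99691400e-01 -2.35979626e-02 -7.76148744e-03 -3.57884175e+01]
 [ 1.01737541e-02 -1.03887262e-01 -9.94537044e-01  7.31388753e+02]
 [ 0.00000000e+00  0.00000000e+00  0.00000000e+00  1.00000000e+00]]
```

View pics/scene1.png

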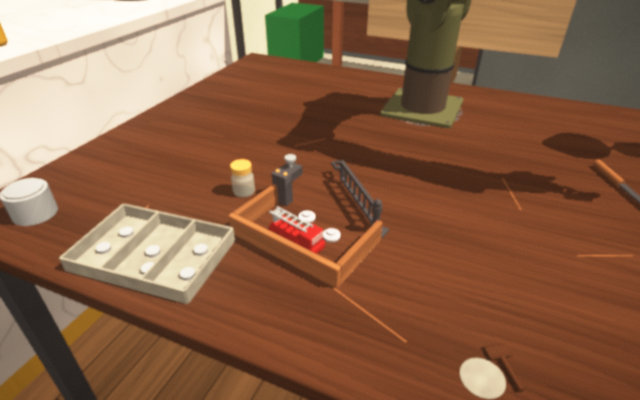

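View pics/top1.png

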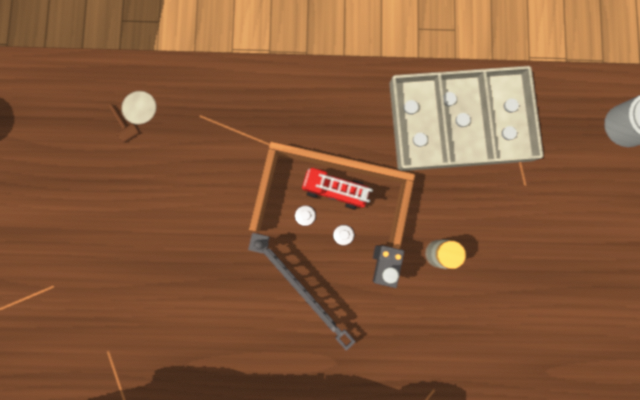

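The scene view shows the bay, the open gate and the latch beside the jar. In the top view the hinge post is near px (259,242), the gate eye at (345,340), the cap at (390,275), the jar at (452,254) and the hubs at (305,216) and (343,235). Next I'll turn these into positions.

```bash
cat >> h.py <<'E'
def ray(name,uv,z):
    ci=camera_info(name)
    K=np.array([[ci['fx'],0,ci['cx']],[0,ci['fy'],ci['cy']],[0,0,1]]);T=np.array(ci['world_from_camera'])
    n=cv2.undistortPoints(np.array(uv,float).reshape(-1,1,2),K,np.array(ci['D'],float)).reshape(-1,2)
    r=np.c_[n,np.ones(len(n))]@T[:3,:3].T
    return T[:3,3]+r*((z-T[2,3])/r[:,2])[:,None]
E
python3 - <<'E'
from h import *
f=np.load('top1.npz');im,P=f['im'],f['P']
hsv=cv2.cvtColor(im,cv2.COLOR_RGB2HSV)
m=(np.abs(P[...,2]-45)<8)&(hsv[...,0]<16)&(hsv[...,1]>120)&(hsv[...,2]>140)
m[:, :235]=0;m[:,420:]=0;m[:130]=0;m[260:]=0
v,u=np.nonzero(m);W=ray('top',np.c_[u,v],45)[:,:2]
r=cv2.minAreaRect(W.astype(np.float32));print('walls',len(u),r,cv2.boxPoints(r))
def med(u,v,k=3): 
    q=P[v-k:v+k+1,u-k:u+k+1].reshape(-1,3);return np.nanmedian(q,0).round(1)
for n,c in dict(hinge=(259,241),cap=(390,275),head=(385,255),jar=(452,254),huba=(305,216),hubb=(343,235),eye=(345,340),leaf=(300,287)).items(): print(n,med(*c))
big=cv2.resize(im[190:360,230:480],None,fx=3.2,fy=3.2,interpolation=cv2.INTER_CUBIC);cv2.imwrite('pics/crop1.png',big[...,::-1])
# gate band points by height, dark
g=(P[...,2]>45)&(P[...,2]<68)&(hsv[...,2]<130);g[:,:268]=0;g[:,360:]=0;g[:245]=0
q=P[g];q=q[np.isfinite(q[:,0])];print('gate',len(q),q[:,2].max())
l=cv2.fitLine(q[:,:2].astype(np.float32),cv2.DIST_HUBER,0,.01,.01).ravel();print(l)
c=(P[...,2]>82)&(P[...,2]<115);c[:,:370]=0;c[:,410:]=0;c[:250]=0;c[300:]=0
print('cappts',c.sum(),np.nanmedian(P[c],0), np.percentile(P[c][:,2],[10,50,90]))
E
```

```text
walls 2598 ((673.8798217773438, -69.36972045898438), (247.49234008789062, 151.1556396484375), 78.68016815185547) [[ 575.4826   -175.8738  ]
 [ 723.6978   -205.54346 ]
 [ 772.27704    37.134354]
 [ 624.0618     66.804016]]
hinge [605.6  46.5  70.4]
cap [ 559.1 -156.6   95.4]
head [ 588.2 -152.7   72.8]
jar [ 592.1 -259.3   69.8]
huba [650.2 -25.1  13.1]
hubb [619.1 -91.1  12.5]
eye [442.2 -98.3   0.7]
leaf [532.  -20.5  53.6]
gate 539 59.686901481456516
[  0.7282435    0.68531847 527.52515    -21.676928  ]
cappts 196 [ 559.10063252 -155.41300532   95.24089613] [93.80595232 95.24089613 96.46158119]
```

View pics/crop1.png

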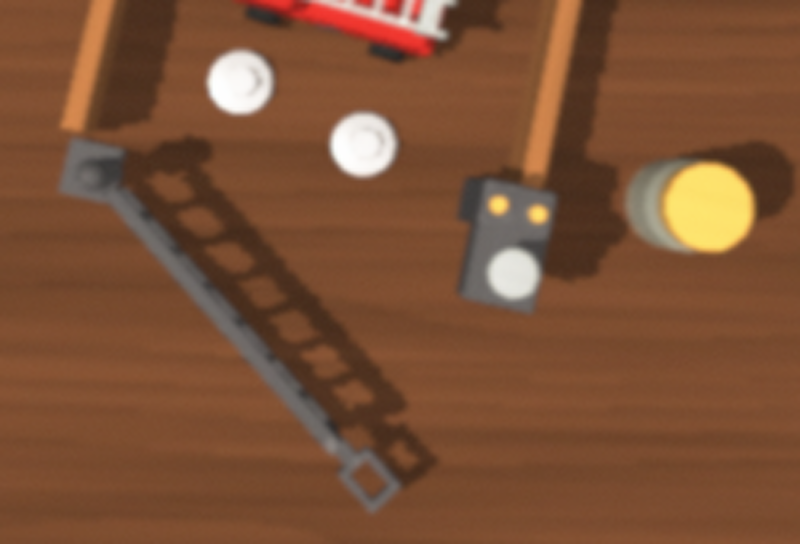

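Request:
jog_arm --pt "0 -0.445 -0.45 0.06 -0.16" --pt "0 -0.445 -0.45 0.06 -0.16" --pt "0 -0.445 -0.45 0.06 -0.16" --pt "0 -0.445 -0.45 0.06 -0.16" --pt "0 -0.445 -0.45 0.06 -0.16" --pt "0 -0.445 -0.45 0.06 -0.16" --pt "0 -0.445 -0.45 0.06 -0.16" --pt "0 -0.445 -0.45 0.06 -0.16" --pt "0 -0.445 -0.45 0.06 -0.16" --pt "0 -0.445 -0.45 0.06 -0.16" --pt "0 -0.445 -0.45 0.06 -0.16" --pt "0 -0.445 -0.45 0.06 -0.16" --pt "0 -0.445 -0.45 0.06 -0.16" --pt "0 -0.445 -0.45 0.06 -0.16" --pt "0 -0.445 -0.45 0.06 -0.16" --pt "0 -0.445 -0.45 0.06 -0.16" --pt "0 -0.445 -0.45 0.06 -0.16" --pt "0 -0.445 -0.45 0.06 -0.16" --pt "0 -0.445 -0.45 0.06 -0.16" --pt "0 -0.445 -0.45 0.06 -0.16"

```text
time_s: 1.77
position: [477.5, 1.3, 171.5]
orientation: [[-0.978, 0.21, -0.001], [0.21, 0.978, -0.001], [0.001, -0.001, -1.0]]
ft_force: [-0.4, -0.4, -0.3]
gripper_width: -0.1
```

```bash
python3 - <<'E'
from h import *
im,d,P=cloud('wrist');np.savez('wrist1.npz',im=im,P=P);cv2.imwrite('pics/wrist1.png',im[...,::-1])
c=(P[...,2]>84)&(P[...,2]<118)&(P[...,0]>530)&(P[...,1]<-125)
print('cap',c.sum(),np.nanmedian(P[c],0) if c.any() else '')
g=(P[...,2]>48)&(P[...,2]<62)&(P[...,0]<590)&(P[...,0]>470)&(P[...,1]>-90)
q=P[g];print('gate',len(q),np.percentile(q,[5,50,95],axis=0) if len(q) else '')
E
```

```text
cap 285 [ 553.68454203 -154.72249983   94.68111167]
gate 1257 [[473.94052219 -71.02867837  50.12814843]
 [506.99025837 -39.75731068  55.50426301]
 [583.60928101  32.06365031  56.73443919]]
```

View pics/wrist1.png

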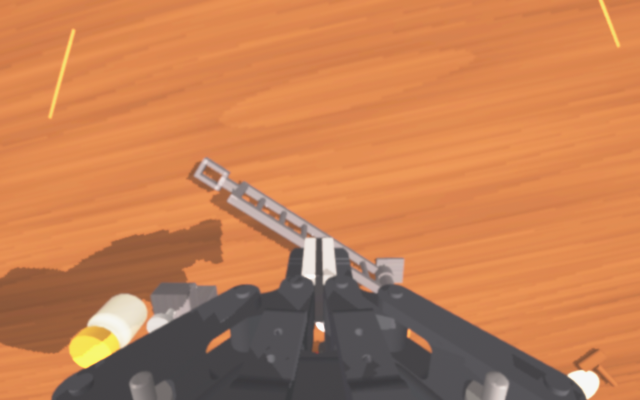

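Request:
jog_arm --pt "0 0 0 0.03 0" --pt "0 0 0 0.065 0" --pt "0 0 0 0.1 0" --pt "0 0 0 0.13 0" --pt "0 0 0 0.14 0" --pt "0 0 0 0.14 0" --pt "0 0 0 0.14 0"

```text
time_s: 2.4
position: [477.2, 2.2, 31.4]
orientation: [[-0.978, 0.208, -0.002], [0.208, 0.978, -0.001], [0.001, -0.001, -1.0]]
ft_force: [0.1, -0.5, -0.2]
gripper_width: 0.2
```

Request:
jog_arm --pt "0 -0.006 -0.004 0 0" --pt "0 -0.012 -0.008 0 0" --pt "0 -0.018 -0.011 0 0" --pt "0 -0.024 -0.015 0 0" --pt "0 -0.03 -0.018 0 0" --pt "0 -0.036 -0.022 0 0" --pt "0 -0.042 -0.026 0 0" --pt "0 -0.047 -0.029 0 0" --pt "0 -0.052 -0.032 0 0" --pt "0 -0.057 -0.035 0 0" --pt "0 -0.062 -0.038 0 0" --pt "0 -0.067 -0.041 0 0" --pt "0 -0.071 -0.043 0 0" --pt "0 -0.075 -0.046 0 0" --pt "0 -0.079 -0.048 0 0" --pt "0 -0.083 -0.051 0 0" --pt "0 -0.083 -0.051 0 0"

```text
time_s: 3.82
position: [548.7, -66.2, 31.4]
orientation: [[-0.978, 0.209, -0.001], [0.209, 0.978, -0.002], [0.0, -0.002, -1.0]]
ft_force: [0.2, 0.6, 0.2]
gripper_width: 0.2
```

```bash
python3 - <<'E'
from h import *
im,d,P=cloud('top');np.savez('top2.npz',im=im,P=P);cv2.imwrite('pics/top2.png',cv2.resize(im[180:360,230:480],None,fx=3,fy=3)[...,::-1])
im,d,P=cloud('wrist');cv2.imwrite('pics/wrist2.png',im[...,::-1]);np.savez('wrist2.npz',im=im,P=P)
g=(P[...,2]>48)&(P[...,2]<62)&(P[...,0]<600)&(P[...,0]>470)&(P[...,1]>-190)
q=P[g];l=cv2.fitLine(q[:,:2].astype(np.float32),cv2.DIST_HUBER,0,.01,.01).ravel();print(len(q),l)
E
```

```text
5993 [ 2.6165104e-01  9.6516252e-01  5.7201691e+02 -4.4035927e+01]
```

View pics/wrist2.png

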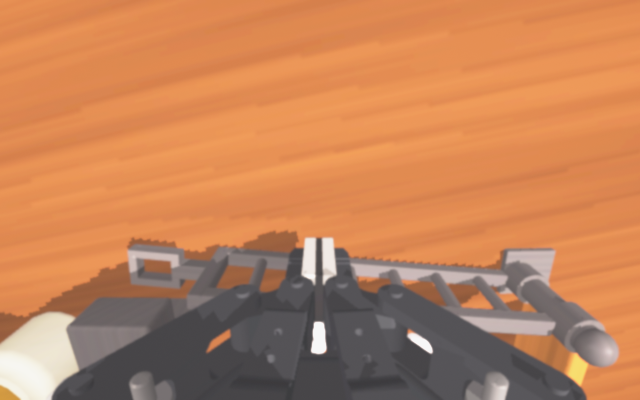

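The gate has swung to within about 3° of shut. From here I'll feel for the stop in small steps.

Request:
jog_arm --pt "0 -0.001 0 0 0" --pt "0 -0.002 0 0 0" --pt "0 -0.003 0 0 0" --pt "0 -0.004 0 0 0" --pt "0 -0.004 0 0 0"

```text
time_s: 4.33
position: [551.9, -66.1, 31.3]
orientation: [[-0.978, 0.208, -0.002], [0.208, 0.978, -0.001], [0.001, -0.001, -1.0]]
ft_force: [0.4, -0.1, -0.4]
gripper_width: 0.3
```

Request:
jog_arm --pt "0 -0.001 0 0 0" --pt "0 -0.0015 0 0 0" --pt "0 -0.0015 0 0 0"

```text
time_s: 4.58
position: [553.5, -66.5, 31.3]
orientation: [[-0.978, 0.208, -0.001], [0.208, 0.978, -0.001], [0.001, -0.001, -1.0]]
ft_force: [-0.6, 0.3, 0.1]
gripper_width: -0.1
```

Request:
jog_arm --pt "0 -0.001 0 0 0" --pt "0 -0.001 0 0 0"

```text
time_s: 4.75
position: [554.6, -66.7, 31.3]
orientation: [[-0.978, 0.208, -0.001], [0.208, 0.978, -0.001], [0.001, -0.001, -1.0]]
ft_force: [-1.0, -0.4, -0.2]
gripper_width: 0.2
```

Request:
jog_arm --pt "0 -0.001 0 0 0" --pt "0 -0.001 0 0 0"

```text
time_s: 4.92
position: [555.9, -67.0, 31.3]
orientation: [[-0.978, 0.208, -0.001], [0.208, 0.978, -0.001], [0.001, -0.001, -1.0]]
ft_force: [-0.7, -0.4, 0.2]
gripper_width: 0.2
```

Request:
jog_arm --pt "0 -0.001 0 0 0" --pt "0 -0.001 0 0 0"

```text
time_s: 5.08
position: [557.2, -67.2, 31.3]
orientation: [[-0.978, 0.208, -0.0], [0.208, 0.978, -0.001], [0.0, -0.001, -1.0]]
ft_force: [-0.5, 0.4, 0.3]
gripper_width: -0.1
```

```bash
cat > g.py <<'E'
from h import *
im,d,P=cloud('wrist')
g=(P[...,2]>48)&(P[...,2]<60)&(P[...,0]<605)&(P[...,0]>470)&(P[...,1]>-160)&(P[...,1]<35)
g[:, 270:370]=0
q=P[g];l=cv2.fitLine(q[:,:2].astype(np.float32),cv2.DIST_HUBER,0,.01,.01).ravel();print(len(q),l,np.degrees(np.arctan2(l[0],l[1])))
E
python3 g.py
```

```text
4033 [ 2.7023548e-01  9.6279424e-01  5.7768097e+02 -3.6054279e+01] 15.67828
```

Request:
jog_arm --pt "0 -0.001 0 0 0" --pt "0 -0.001 0 0 0"

```text
time_s: 5.3
position: [558.4, -67.4, 31.3]
orientation: [[-0.978, 0.208, -0.0], [0.208, 0.978, -0.001], [-0.0, -0.001, -1.0]]
ft_force: [-0.8, 0.2, -0.1]
gripper_width: -0.0
```

Request:
jog_arm --pt "0 -0.001 0 0 0" --pt "0 -0.001 0 0 0"

```text
time_s: 5.47
position: [559.6, -67.7, 31.3]
orientation: [[-0.978, 0.208, 0.0], [0.208, 0.978, -0.001], [-0.0, -0.001, -1.0]]
ft_force: [-0.0, 0.1, 0.1]
gripper_width: 0.1
```

Request:
jog_arm --pt "0 -0.001 0 0 0" --pt "0 -0.001 0 0 0"

```text
time_s: 5.63
position: [560.8, -67.9, 31.4]
orientation: [[-0.978, 0.209, 0.001], [0.209, 0.978, -0.001], [-0.001, -0.001, -1.0]]
ft_force: [0.1, -0.5, 0.3]
gripper_width: -0.1
```

Request:
jog_arm --pt "0 -0.001 0 0 0" --pt "0 -0.001 0 0 0"

```text
time_s: 5.8
position: [562.1, -68.2, 31.4]
orientation: [[-0.978, 0.209, 0.001], [0.209, 0.978, -0.001], [-0.001, -0.001, -1.0]]
ft_force: [-0.7, -0.6, -0.5]
gripper_width: -0.1
```

```bash
python3 g.py
```

```text
4222 [ 2.6919305e-01  9.6308625e-01  5.8426343e+02 -2.0092867e+01] 15.616254
```

Request:
jog_arm --pt "0 -0.001 0 0 0" --pt "0 -0.001 0 0 0"

```text
time_s: 6.02
position: [562.3, -68.2, 31.3]
orientation: [[-0.978, 0.208, -0.001], [0.208, 0.978, -0.001], [0.0, -0.001, -1.0]]
ft_force: [-2.0, -0.0, 2.3]
gripper_width: 0.0
```

Request:
jog_arm --pt "0 -0.001 0 0 0" --pt "0 -0.001 0 0 0"

```text
time_s: 6.18
position: [562.3, -68.2, 31.3]
orientation: [[-0.978, 0.208, -0.002], [0.208, 0.978, -0.001], [0.002, -0.001, -1.0]]
ft_force: [-4.9, 0.8, 3.3]
gripper_width: -0.0
```

```bash
python3 - <<'E'
from h import *
im,d,P=cloud('wrist');cv2.imwrite('pics/w3.png',im[...,::-1]);np.savez('w3.npz',im=im,P=P)
t,d,P=cloud('top');b=cv2.resize(t[215:345,240:430],None,fx=3.2,fy=3.2,interpolation=cv2.INTER_CUBIC)
cv2.imwrite('pics/t3.png',b[...,::-1])
E
```

```text
(no output)
```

View pics/w3.png

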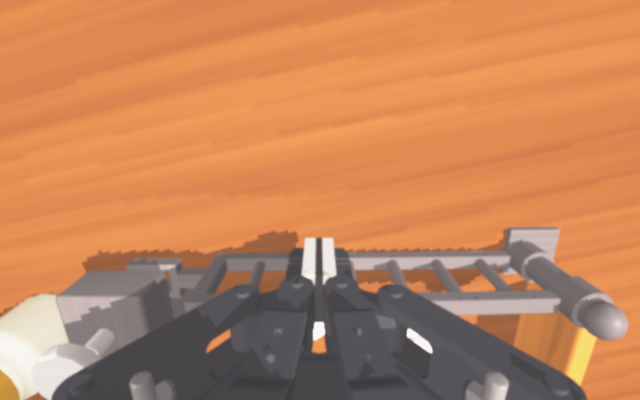

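The gate is at its stop: force builds to 5 N at TCP x = 562, as predicted. The picture shows the eye under the latch head. I'll back off, rise and refine the cap position.

Request:
jog_arm --pt "0 0.01 0 0 0" --pt "0 0.03 0 0 0" --pt "0 0.04 0 -0.03 0" --pt "0 0.04 0 -0.07 0" --pt "0 0.04 0 -0.11 0" --pt "0 0.04 0 -0.14 0" --pt "0 0.04 0 -0.14 0" --pt "0 0.04 0 -0.14 0"

```text
time_s: 6.95
position: [526.1, -60.1, 173.5]
orientation: [[-0.978, 0.209, 0.005], [0.209, 0.978, -0.001], [-0.005, 0.0, -1.0]]
ft_force: [-0.9, -0.7, -0.6]
gripper_width: 0.2
```

```bash
python3 - <<'E'
from h import *
o=get_obs();print(o['position'],o['ft_force'])
im,d,P=cloud('top');np.savez('top4.npz',im=im,P=P)
w,dw,Pw=cloud('wrist');cv2.imwrite('pics/w4.png',w[...,::-1])
for n,i,Q in(('top',im,P),('wrist',w,Pw)):
    c=(Q[...,2]>86)&(Q[...,2]<112)&(np.hypot(Q[...,0]-559,Q[...,1]+156)<22)
    hs=cv2.cvtColor(i,cv2.COLOR_RGB2HSV)
    c&=(hs[...,1]<70)&(hs[...,2]>110)
    if c.sum()<20: print(n,c.sum());continue
    v,u=np.nonzero(c);z=np.percentile(Q[c][:,2],[5,50,75,95])
    cc,r=cv2.minEnclosingCircle(np.c_[u,v].astype(np.float32))
    print(n,c.sum(),z,'depthmean',np.mean(Q[c],0),'circ',ray(n,[cc],z[1]),cc,r)
h=(np.abs(P[...,2]-72)<4)&(np.hypot(P[...,0]-570,P[...,1]+156)<45);r=cv2.minAreaRect(P[h][:,:2].astype(np.float32));print('head',r,np.median(P[h][:,2]))
a=np.hstack([im[215:345,240:470]]);cv2.imwrite('pics/t4.png',cv2.resize(a,None,fx=3,fy=3,interpolation=cv2.INTER_CUBIC)[...,::-1])
E
```

```text
[526.10746413 -60.07606018 173.490179  ] [-0.87437715 -0.74850441 -0.60250456]
top 182 [93.46781601 95.38372853 96.00749645 96.80984125] depthmean [ 559.02751119 -156.43205421   95.28993481] circ [[ 559.0902714  -156.5536225    95.38372853]] (390.0, 275.0) 7.615873336791992
wrist 696 [90.98056847 94.9226192  95.39314546 96.01524878] depthmean [ 559.68707553 -154.27292636   94.58280902] circ [[ 558.13234646 -153.59192504   94.9226192 ]] (211.31503295898438, 266.3497009277344) 15.403785705566406
head ((570.642578125, -158.41783142089844), (36.129276275634766, 60.05866622924805), 79.02142333984375) 72.03813727672662
```

View pics/t4.png

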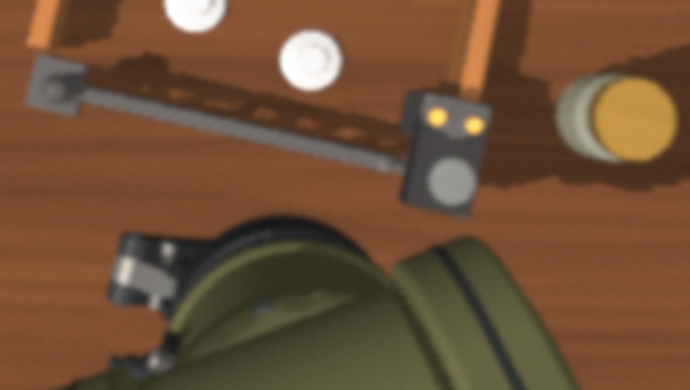

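The gate runs straight from the hinge into the latch head. The cap centre is at (559, -156) with its top near z = 95, and two other estimates agree. I'll move above it.

Request:
jog_arm --pt "0 -0.02 -0.033 0 0" --pt "0 -0.04 -0.066 0 0" --pt "0 -0.052 -0.087 0 0" --pt "0 -0.052 -0.087 0.02 0" --pt "0 -0.052 -0.087 0.04 0" --pt "0 -0.052 -0.087 0.055 0" --pt "0 -0.052 -0.087 0.062 0" --pt "0 -0.052 -0.087 0.062 0" --pt "0 -0.052 -0.087 0.062 0"

```text
time_s: 7.8
position: [556.0, -155.8, 108.3]
orientation: [[-0.978, 0.208, -0.003], [0.208, 0.978, -0.001], [0.003, -0.001, -1.0]]
ft_force: [-0.1, -0.1, -0.4]
gripper_width: 0.3
```

Request:
jog_arm --pt "0 -0.003 0 0.003 0" --pt "0 -0.003 0 0.006 0" --pt "0 -0.003 0 0.009 0" --pt "0 -0.003 0 0.009 0"

```text
time_s: 8.13
position: [558.8, -156.5, 99.1]
orientation: [[-0.978, 0.208, -0.004], [0.208, 0.978, -0.001], [0.003, -0.001, -1.0]]
ft_force: [-0.2, 0.2, 0.5]
gripper_width: 0.4
```

Request:
jog_arm --pt "0 0 0 0.001 0" --pt "0 0 0 0.002 0" --pt "0 0 0 0.002 0"

```text
time_s: 8.38
position: [558.7, -156.4, 97.0]
orientation: [[-0.978, 0.208, -0.004], [0.208, 0.978, -0.001], [0.003, -0.001, -1.0]]
ft_force: [1.0, 0.3, 0.1]
gripper_width: 0.2
```

Request:
jog_arm --pt "0 0 0 0.001 0" --pt "0 0 0 0.001 0"

```text
time_s: 8.55
position: [558.7, -156.5, 96.0]
orientation: [[-0.978, 0.208, -0.004], [0.208, 0.978, -0.001], [0.004, -0.002, -1.0]]
ft_force: [-0.5, -0.3, -0.5]
gripper_width: -0.2
```

Request:
jog_arm --pt "0 0 0 0.001 0" --pt "0 0 0 0.001 0"

```text
time_s: 8.72
position: [558.7, -156.5, 95.1]
orientation: [[-0.978, 0.208, -0.004], [0.208, 0.978, -0.001], [0.003, -0.002, -1.0]]
ft_force: [-0.5, -0.0, 2.5]
gripper_width: 0.1
```

Contact at z ≈ 95.2. Next I'll press in small steps.

Request:
jog_arm --pt "0 0 0 0.001 0" --pt "0 0 0 0.001 0"

```text
time_s: 8.88
position: [558.6, -156.5, 94.4]
orientation: [[-0.978, 0.208, -0.004], [0.208, 0.978, -0.001], [0.003, -0.002, -1.0]]
ft_force: [-1.0, 0.8, 5.8]
gripper_width: -0.1
```

Request:
jog_arm --pt "0 0 0 0.001 0" --pt "0 0 0 0.001 0"

```text
time_s: 9.05
position: [558.6, -156.5, 93.9]
orientation: [[-0.978, 0.208, -0.004], [0.208, 0.978, -0.001], [0.003, -0.002, -1.0]]
ft_force: [-1.6, 1.2, 7.4]
gripper_width: 0.1
```

Request:
jog_arm --pt "0 0 0 0.001 0" --pt "0 0 0 0.001 0"

```text
time_s: 9.22
position: [558.5, -156.5, 93.5]
orientation: [[-0.978, 0.208, -0.004], [0.208, 0.978, -0.002], [0.003, -0.002, -1.0]]
ft_force: [-2.2, 0.2, 6.3]
gripper_width: 0.1
```

Request:
jog_arm --pt "0 0 0 0.001 0" --pt "0 0 0 0.001 0"

```text
time_s: 9.38
position: [558.4, -156.4, 93.2]
orientation: [[-0.978, 0.208, -0.003], [0.208, 0.978, -0.002], [0.003, -0.003, -1.0]]
ft_force: [-2.4, 0.8, 7.6]
gripper_width: -0.2
```

Travel is about 2 mm. I'll go on past the peak, aiming for about 8 mm of travel, which is short of the rigid stop at z ≈ 86.2.

Request:
jog_arm --pt "0 0 0 0.001 0" --pt "0 0 0 0.0015 0" --pt "0 0 0 0.002 0" --pt "0 0 0 0.0025 0"

```text
time_s: 9.72
position: [558.1, -156.4, 91.4]
orientation: [[-0.978, 0.208, -0.004], [0.208, 0.978, -0.002], [0.003, -0.003, -1.0]]
ft_force: [-2.4, 0.8, 6.7]
gripper_width: 0.2
```

Request:
jog_arm --pt "0 0 0 0.0007 0" --pt "0 0 0 0.0014 0" --pt "0 0 0 0.002 0"

```text
time_s: 9.97
position: [557.9, -156.4, 89.8]
orientation: [[-0.978, 0.208, -0.004], [0.208, 0.978, -0.003], [0.003, -0.003, -1.0]]
ft_force: [-1.1, 0.7, 3.6]
gripper_width: -0.1
```

Request:
jog_arm --pt "0 0 0 0.0007 0" --pt "0 0 0 0.0014 0" --pt "0 0 0 0.002 0"

```text
time_s: 10.22
position: [557.9, -156.3, 87.6]
orientation: [[-0.978, 0.208, -0.004], [0.208, 0.978, -0.003], [0.003, -0.003, -1.0]]
ft_force: [-0.2, 0.4, -0.0]
gripper_width: 0.3
```

Request:
jog_arm --pt "0 0 0 0.0005 0" --pt "0 0 0 0.001 0" --pt "0 0 0 0.001 0"

```text
time_s: 10.47
position: [558.0, -156.4, 86.5]
orientation: [[-0.978, 0.208, -0.004], [0.208, 0.978, -0.003], [0.003, -0.003, -1.0]]
ft_force: [0.2, -0.2, -0.2]
gripper_width: 0.1
```

The force is zero at 86.5 mm, so the pin has left the finger. I'll lift away and look.

Request:
jog_arm --pt "0 0 0 -0.005 0" --pt "0 0 0 -0.02 0" --pt "0 0 0 -0.05 0" --pt "0 0.02 0.02 -0.08 0" --pt "0 0.05 0.05 -0.1 0" --pt "0 0.06 0.09 -0.1 0" --pt "0 0.06 0.09 -0.1 0" --pt "0 0.06 0.09 -0.1 0"

```text
time_s: 11.13
position: [518.7, -51.7, 187.5]
orientation: [[-0.98, 0.201, -0.002], [0.201, 0.98, -0.001], [0.002, -0.001, -1.0]]
ft_force: [0.6, -0.8, -0.3]
gripper_width: -0.1
```

```bash
python3 - <<'E'
from h import *
o=get_obs();print(o['time_s'],o['position'],o['ft_force'])
w,dw,Pw=cloud('wrist');im,d,P=cloud('top');a=np.load('top1.npz')['P']
for n,Q in(('top',P),('wrist',Pw)):
    c=(Q[...,2]>79)&(Q[...,2]<112)&(np.hypot(Q[...,0]-559,Q[...,1]+156)<10)
    print(n,c.sum(),np.nanmedian(Q[c],0))
for n,(u,v) in dict(jar=(452,254),huba=(305,216),hubb=(343,235),truck=(318,184)).items():
    f=lambda X:np.nanmean(X[v-3:v+4,u-3:u+4].reshape(-1,3),0).round(1)
    print(n,f(a),f(P))
g=(P[...,2]>46)&(P[...,2]<64)&(P[...,0]<605)&(P[...,0]>540)&(P[...,1]>-125)&(P[...,1]<30)
l=cv2.fitLine(P[g][:,:2].astype(np.float32),cv2.DIST_HUBER,0,.01,.01).ravel();print(g.sum(),l,'at y=-71:',l[2]+(-71-l[3])*l[0]/l[1],np.degrees(np.arctan2(l[0],l[1])))
b=np.vstack([cv2.resize(im[170:345,240:480],(640,466)),])
cv2.imwrite('pics/t5.png',b[...,::-1])
E
```

```text
11.1333 [518.72025807 -51.74722756 187.52810912] [ 0.63235971 -0.83638124 -0.29256576]
top 134 [ 558.54372962 -156.63974544   86.20646462]
wrist 380 [ 558.50062988 -155.90526516   85.99991808]
jar [ 592.2 -259.4   69.8] [ 592.1 -259.1   70.3]
huba [650.2 -25.1  12.8] [650.2 -25.1  12.9]
hubb [619.1 -91.1  12.7] [618.9 -91.1  12.9]
truck [700.6 -45.6  53.8] [700.8 -45.7  53.7]
503 [ 1.9978905e-01  9.7983891e-01  5.8123987e+02 -4.7547562e+01] at y=-71: 576.45795 11.524623
```

View pics/t5.png

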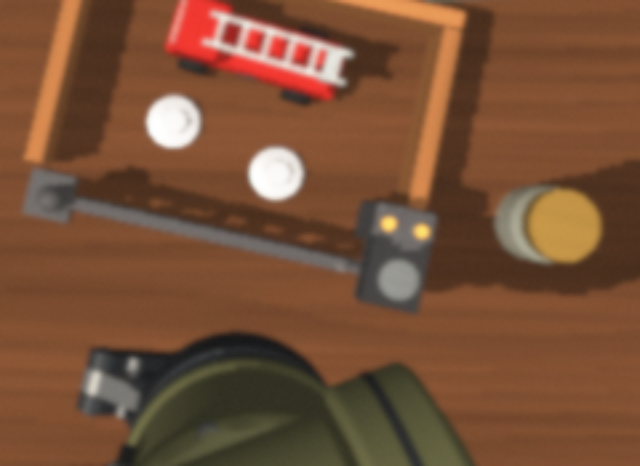

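The cap top is 9 mm lower (95.3 to 86.1). The gate line is at 11.5° against the bay's 11 to 11.3°, so it is shut. Nothing else has shifted and the arm is clear.

```bash
python3 -c "
from workcell import *
print(finish_job())"
```

```text
the job is handed in; nothing more can be done
None
```

The gate is shut against its stop and the latch pin is snapped down and staying down. The robot was clear of everything when I handed in, at about 11 s.

- **Gate:** I swung it shut with the closed fingertips and felt the stop at about 5 N.
- **Latch:** I pressed the cap straight down in small steps. The highest reading was about 8 N, and it fell to zero as the pin snapped over. The wrist force is read only at the end of each move, so brief peaks between readings were not seen.
- **Last checks:** After I let go, the cap top was at 86.1 mm, down from 95.3 mm, which is the full 9 mm of travel. The gate lay within about 0.5° of the bay's front line, with its eye under the latch head. The truck, hubs and jar measured within 0.5 mm of where they started.
- **Disagreements:** My first estimate of the bay from its walls put the hinge and latch 10 to 15 mm further back than seen directly. I went by the direct sightings, and the contacts matched them. While the fingers were blocking the wrist camera, its gate angle was also unreliable (15.6°), so I relied on force there.

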